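Put the jeweller's bench in order after doming a locket

TASK

Put the bench in order: open the hinged case, then lay the silver locket flat in its middle, then shut the lid fully. Also set the brass doming block centred on top of the steel bench block, the blue-lidded jar on the board midway between bench block and case, and the ball stake on the board behind the bench block (away from the robot), lined up with the middle of its back edge, its foot about 25 mm clear of it. Set everything down upright without dropping it, and leave the red-lidded jar alone.

Things in the scene. Friction and masses are not known exactly. Their poses are not given: they have to be found in the camera images.
- board: Flat grey layout board, white border line, fixed, 195 (x) by 470 (y) by 4 mm thick. Its origin lies on the underside, exactly midway between the centres of bench block and case, which stand on it 150 mm to either side along its y axis (either may be on the left). Its top is 4 mm above the origin and reaches from x = -75 to +120 mm; +x points away from the robot.
- bench_block: Square dark steel bench block, fixed, 90 x 90 x 25 mm high, standing on the board. Origin at the centre of its underside, z up. Its +x axis points away from the robot (to its back), +y to the robot's left; the top face is at z = 25 mm.
- case: Dark wooden hinged case, blue lining, fixed on the board: 110 (x) by 120 (y) by 32 mm high without the lid; walls and floor 5 mm thick (inside 100 x 110 mm, 27 mm deep, floor 5 mm above the origin). Origin at the centre of its underside, z up. Hinge along y at the back rim, x = +55, z = 32.5 mm; its front with the tab faces the robot (-x). Lid: a 10 mm plate.
- case_lid (a joint): Lid angle of the case in rad: 0 shut, grows as the lid swings up and away from the robot, 1.57 upright, stop at 1.9. Starts shut or a little ajar. A stiff hinge: it stays where it is left (under 1.5 N at the tab moves it).
- case_tab (a point): Grip point on the brass pull tab of the lid, 30 mm out from the lid's front edge, 140 mm from the hinge line and 5 mm above the lid's underside; when shut, 37.5 mm above the case's origin. The tab is 12 mm wide (case's y), 8 mm thick, stands out 38 mm from the lid's edge; pinched across its width it turns between the fingers as the lid swings.
- locket: Round silver-coloured locket with an amber stone on its low dome, lying flat, 40 mm across, straight rim 11 mm high, 19.5 mm high in all, 60 g. Origin at the centre of its underside, z up. 
- doming_block: Square brass doming block with dark round hollows, 44 x 44 x 30 mm high, about 420 g. Origin at the centre of its underside, z up. Its faces are square to its x and y axes.
- stake: Steel ball stake standing upright: round foot 40 mm across and 12 mm high, shaft 16 mm across up to 47 mm, ball 30 mm across with its centre at 60 mm, 75 mm high in all, about 250 g. Origin at the centre of its underside, z up. 
- jar_blue: Small white round jar with a blue lid, 46 mm across (lid 50 mm across, from 38 to 52 mm height), 52 mm high, about 120 g. Origin at the centre of its underside, z up. 
- jar_red: The same jar with a red lid; it is not part of the job and stays where it is. Origin at the centre of its underside, z up. 

How it is judged:
By the outcome, as a careful person would: the job done as asked, in the order asked, and still so for the second after the job is handed in, with the robot touching nothing.
It also fails if it takes over 131 s, if anything falls off the work surface, if the arm or the gripper's body presses on something with over 40 N, if the wrist force passes 120 N, or if a joint passes its speed limit or range.

ROBOT

A 6-joint arm with a two-finger parallel gripper is mounted at the origin on the work surface. World frame = base frame: x ahead of the robot, y to its left, z up, the work surface at z = 0. Lengths are in m, angles in degrees, forces in N, time in s.
With the tool pointing down it reaches from about 0.25 to 0.725 m from the base axis. Payload 9.7 kg.
Tool frame: the origin (TCP) lies between the finger pads; the fingertips stand 25 mm ahead of it and the grasp point (between the pads) lies 6 mm ahead of it; z points along the fingers, y is the line along which they close (so a half turn about z gives the same grasp; the last joint's range is limited). The gripper opens to 85 mm and grips with 20 to 120 N. Pads are 22 mm wide; open, the fingers measure 114 mm over their backs; the gripper's body (76 mm by 85 mm) begins 54 mm behind the grasp point. The pads swing forward as they close: fully open they stand 13 mm farther back than shut.
Start: joints at [-74.141, 4.979, 10.078, 95.1, 0, 90], TCP at [0.15, -0.529, 0.256] pointing down, gripper open.
Joint ranges: [-179.16, 179.16], [-48.56, 103.87], [-65.8, 70.77], [-126.05, 130.52], [-82.76, 87.17], [-180, 180]. Speed limits (degrees/s): [127.2, 127.2, 147.25, 180, 180, 180].

INTERFACE

Orientations are given as [roll, pitch, yaw] about the fixed x, y, z axes, in that order (R = Rz(yaw) Ry(pitch) Rx(roll)).
In Python, from workcell import bot gives the robot as it stands. The module is installed in compiled form; this text tells all that it offers.
- The arm moves only by the shell command python3 -m pendant 'ROWS' [FORCE]. ROWS is rows parted by semicolons, their numbers by spaces, 1 to 5 of them, each of 5 numbers: dx, dy, dz in m, then a turn about the tool's z in degrees, then the finger opening in m; each row is the pose to reach, as a shift and turn from the pose commanded when the command began, along the tool's axes at that moment; what a row does not reach only later rows make up. A row lasts 1/12 s, in which the tool goes at most 0.0417 m and 7.16 degrees, less where a joint would pass 70% of its speed; a pose out of reach is approached as far as the arm can. The fingers move at their own pace and stop on an object; FORCE is the grip in N (left out, the last holds). Time passes only in rows, so rows that do not move let the fingers close. It prints the time, the measured TCP pose, the force, the opening and the grip force at its end.
- bot.get_obs(): the state, without advancing time (a new reading comes with each control period).
- bot.camera(name): name is "side" or "top"; returns the picture (384x512x3 uint8, blue, green, red); there is no depth.
- bot.camera_info(name): a dict with "mtx" (3x3 intrinsics, pixels), "extrinsics" (4x4, takes a point from camera to world coordinates). Camera axes: x right, y down, z forward; pixel columns grow to the right and rows downward; lengths in m; the calibration is good to about 2 mm. A picture is of the moment at which its call begins. camera_info takes no time and is no camera call.
- bot.job_done(): hands the job in; it is judged then, once.
The state is a dict: "time": time; "q": joint angles; "qd": joint speeds; "joint_efforts": joint torques, N m; "ee_pos": TCP position; "tcp_rot": TCP orientation; "wrist_force": force on the tool from outside, world axes, zero at the start; "torque": the same for the moment, N m; "opening": finger opening in m; "grasp_force": force on a finger pad.
Only numpy, scipy, OpenCV 4.12 (cv2) and the standard library are available. Lean on these libraries where they do the work, as an engineer would, in place of code of your own. Each camera call takes 0.05 s, during which the arm holds its last target. There are 200 camera calls.

## Working session

There is one attempt and no reset: what is moved stays moved. The work goes in short steps, Python scripts to look and compute and a shell command to move; the robot and the scene stay as the last step left them, time stands still between calls to the robot, and variables do not carry over. Pictures are saved under pics/ and viewed, at most 14 in all, crops included, and the job is handed in when it is done.

```bash
mkdir -p pics
python3 - <<'E'
from workcell import bot
import cv2,numpy as np
for n in("side","top"):
    cv2.imwrite(f"pics/{n}0.png",bot.camera(n)); i=bot.camera_info(n); print(n,np.round(i["mtx"],2).tolist(),np.round(i["extrinsics"],4).tolist())
o=bot.get_obs(); print(o["time"],o["ee_pos"],o["tcp_rot"],o["wrist_force"],o["opening"])
E
```

```text
side [[355.11, 0.0, 250.44], [0.0, 355.11, 195.6], [0.0, 0.0, 1.0]] [[-0.8172, -0.3167, 0.4816, 0.1906], [-0.5762, 0.4299, -0.6951, 0.532], [0.0131, -0.8455, -0.5338, 0.4797], [0.0, 0.0, 0.0, 1.0]]
top [[477.93, 0.0, 264.27], [0.0, 477.93, 188.79], [0.0, 0.0, 1.0]] [[-0.0013, -0.9822, 0.1876, 0.3241], [-0.9998, 0.005, 0.0193, -0.0128], [-0.0199, -0.1875, -0.9821, 1.216], [0.0, 0.0, 0.0, 1.0]]
0.1 [ 0.15025469 -0.52889891  0.25564775] [-1.79931443e+02 -6.49891290e-05  1.58593734e+01] [0.85643789 0.32261934 0.05061358] 0.08516761550239539
```

View pics/side0.png

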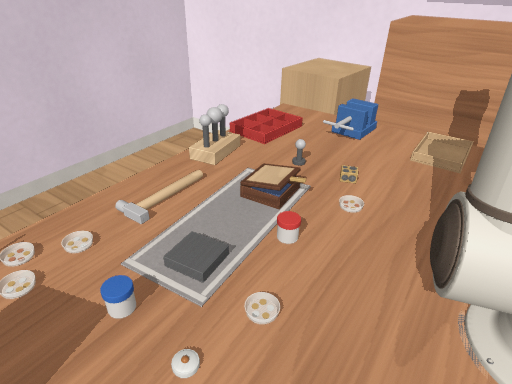

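View pics/top0.png

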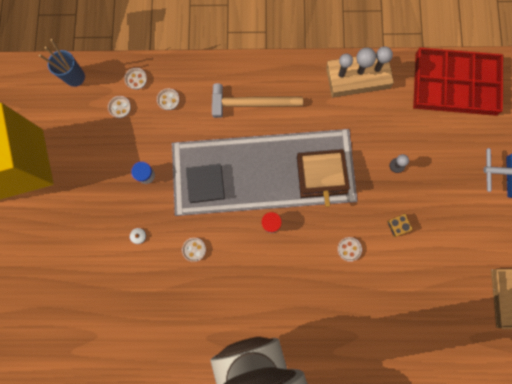

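The side view shows the case with its lid a little ajar, tab at about (299,180). The bench block is at (197,255), blue jar (119,297), locket (186,362), red jar (289,228), stake (300,152) and doming block (349,174).

In the top view they are: bench block (206,183), case (324,173), tab (326,199), blue jar (143,172), locket (138,236), doming block (401,225), stake (401,163), red jar (272,222).

```bash
cat > h.py <<'E'
import cv2,numpy as np
from workcell import bot
I={n:bot.camera_info(n) for n in("side","top")}
def ray(n,p):
    E=I[n]["extrinsics"]; d=E[:3,:3]@np.linalg.inv(I[n]["mtx"])@[p[0],p[1],1]; return E[:3,3],d/np.linalg.norm(d)
def plane(n,p,z):
    o,d=ray(n,p); return o+d*(z-o[2])/d[2]
def tri(ps,pt):
    (a,u),(b,v)=ray("side",ps),ray("top",pt)
    s=np.linalg.lstsq(np.c_[u,-v],b-a,rcond=None)[0]; P,Q=a+u*s[0],b+v*s[1]
    return (P+Q)/2,np.linalg.norm(P-Q)
def pix(n,P):
    E=np.linalg.inv(I[n]["extrinsics"]); c=I[n]["mtx"]@(E[:3,:3]@P+E[:3,3]); return c[:2]/c[2]
E
python3 - <<'E'
import cv2,numpy as np
s=cv2.imread("pics/side0.png");t=cv2.imread("pics/top0.png")
z=lambda i,x,y,w,h,k:cv2.resize(i[y:y+h,x:x+w],(w*k,h*k),interpolation=cv2.INTER_CUBIC)
cv2.imwrite("pics/c1.png",np.hstack([z(s,225,130,140,120,4)[:480],z(s,160,340,60,40,4)[:160].repeat(3,0)[:480][:, :240]]))
cv2.imwrite("pics/c2.png",np.vstack([z(t,290,145,130,95,5)[:475]]))
cv2.imwrite("pics/c3.png",z(t,120,130,130,120,5))
E
```

```text
(no output)
```

View pics/c1.png

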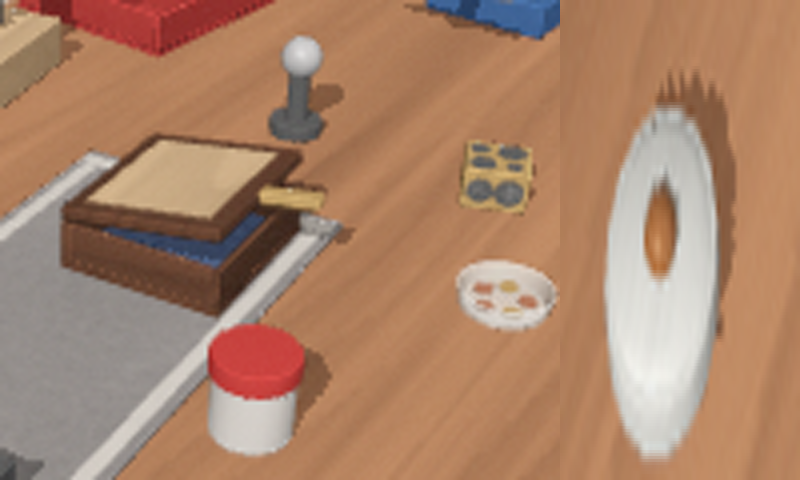

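View pics/c2.png

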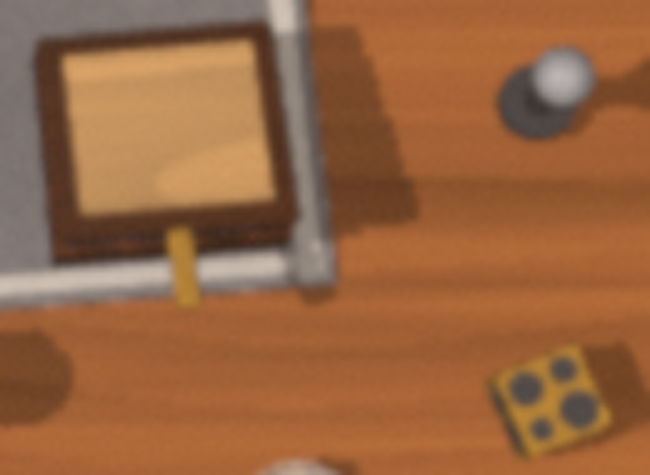

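View pics/c3.png

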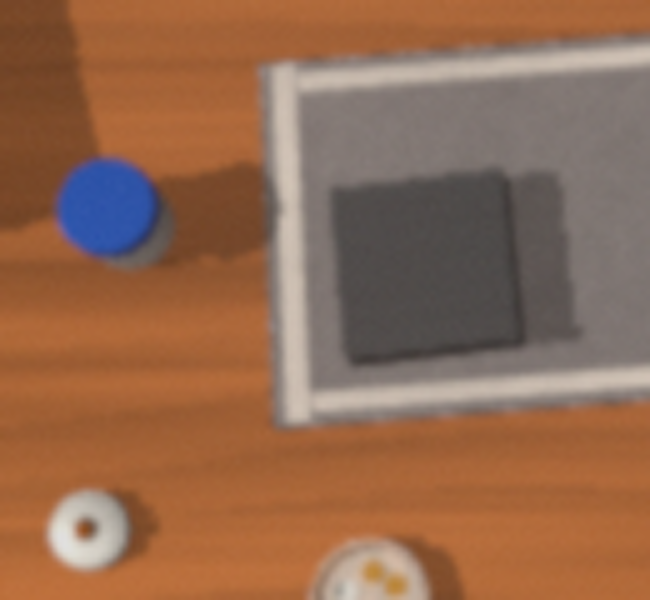

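The crops show the following:
- Bench block top corners in the top view: about (186.6,167.4), (220.6,163.6), (224.6,198.4), (190,202.6).
- Tab tip at about (327,205) top and (306,180) side.
- Stake ball at (402.5,160.5) top and (300,144) side.
- Locket stone at (137,235.5) top.

Next I'll get these by masks and triangulation.

Run:
```python
from h import *
im={n:cv2.imread(f"pics/{n}0.png") for n in("side","top")}
H={n:cv2.cvtColor(im[n],cv2.COLOR_BGR2HSV) for n in im}
def blob(n,lo,hi,box,show=1):
    x,y,w,h=box; m=cv2.inRange(H[n],lo,hi); k=np.zeros_like(m); k[y:y+h,x:x+w]=m[y:y+h,x:x+w]
    cs,_=cv2.findContours(k,cv2.RETR_EXTERNAL,cv2.CHAIN_APPROX_NONE); c=max(cs,key=cv2.contourArea); M=cv2.moments(c)
    r=cv2.minAreaRect(c); return np.array([M["m10"]/M["m00"],M["m01"]/M["m00"]]),r,c
def pr(*a): print(*[np.round(x,4) if not isinstance(x,str) else x for x in a])
B=((105,120,60),(125,255,255)); 
st,_,_=blob("top",*B,(125,150,40,40)); ss,_,cs=blob("side",*B,(95,270,50,45)); pr("blue px",st,ss,cv2.boundingRect(cs)); pr("blue",*tri(ss,st),plane("top",st,.052))
R=((0,190,120),(4,255,255)); rt,_,_=blob("top",*R,(255,205,35,35)); pr("red",rt,plane("top",rt,.052))
L=((0,0,120),(179,70,255))
lt,r,_=blob("top",*L,(125,222,28,28)); pr("locket",lt,r[1],plane("top",lt,.011),plane("top",lt,.0195))
A=((3,150,60),(15,255,255))
at=np.array([137.,235.5]); x=H["side"][345:370,175:198]; 
m=cv2.inRange(im["side"],(0,0,0),(95,150,255)); 
st2,r2,c2=blob("side",*L,(168,345,36,34)); pr("locket side",st2,cv2.boundingRect(c2))
D=((15,110,90),(30,255,255))
dt,r,c=blob("top",*D,(385,210,30,30)); pr("dome",dt,r[0],r[1],r[2]); bp=cv2.boxPoints(r); 
for p in bp: pr(p,plane("top",p,.03))
pr("dome c",plane("top",r[0],.03))
ds,r,c=blob("side",*D,(335,160,30,30)); pr("dome side",ds,cv2.boundingRect(c))
K=((0,0,40),(179,60,88))
bt,r,c=blob("top",*K,(183,160,45,46)); pr("bench",bt,r[0],r[1],r[2])
for p in cv2.boxPoints(r): pr(p,plane("top",p,.029))
pr("bench typed")
for p in [(186.6,167.4),(220.6,163.6),(224.6,198.4),(190,202.6)]: pr(plane("top",p,.029))
pr("ball",*tri((300.5,144),(402.5,160.5)),plane("top",(402.5,160.5),.06))
pr("foot from top",plane("top",(397.3,165.2),.012))
pr("tab tip",*tri((306,179.5),(327.5,205)))
pr("board"); 
for p in [(172.4,143),(175.6,215.6),(356.6,202),(350,130)]: pr(plane("top",p,.004))
pr("case base front corners"); 
for n,p in [("side",(225+220/4,130+312/4)),("side",(225+63/4,130+265/4))]: pr(plane(n,p,.004))
pr("rim", plane("side",(225+63/4,130+222/4),.036))
```

```text
blue px [141.0286 171.1949] [116.6418 288.7431] [101 275  33  28]
blue [0.5953 0.3223 0.0435] 0.0009 [0.593  0.3195 0.052 ]
red [271.0967 221.7193] [ 0.4643 -0.0065  0.052 ]
locket [137.3576 235.7337] [14.758  15.2053] [0.4348 0.3327 0.011 ] [0.434  0.3302 0.0195]
locket side [185.087  362.9851] [171 349  29  29]
dome [399.9767 224.8379] [399.7 224.9] [19.2302 20.1246] 63.435
[386.4 220.8] [ 0.4682 -0.2926  0.03  ]
[404.4 211.8] [ 0.4905 -0.3383  0.03  ]
[413. 229.] [ 0.4476 -0.357   0.03  ]
[395. 238.] [ 0.4255 -0.3116  0.03  ]
dome c [ 0.4578 -0.3249  0.03  ]
dome side [348.2811 176.1706] [340 165  18  19]
bench [205.7603 183.3682] [205.8763 183.2624] [35.5228 36.5179] 84.2894
[185.9406 167.406 ] [0.6076 0.211  0.029 ]
[222.2772 163.7723] [0.6166 0.1179 0.029 ]
[225.8119 199.1188] [0.5248 0.1076 0.029 ]
[189.4753 202.7525] [0.5159 0.1993 0.029 ]
bench typed
[0.6076 0.2093 0.029 ]
[0.617  0.1223 0.029 ]
[0.5266 0.1107 0.029 ]
[0.5163 0.198  0.029 ]
ball [ 0.6154 -0.333   0.0578] 0.0009 [ 0.6145 -0.3325  0.06  ]
foot from top [ 0.6142 -0.3318  0.012 ]
tab tip [ 0.5016 -0.1443  0.0648] 0.003
board
[0.68   0.2535 0.004 ]
[0.4868 0.2386 0.004 ]
[ 0.52   -0.2252  0.004 ]
[ 0.7121 -0.2151  0.004 ]
case base front corners
[ 0.5312 -0.0839  0.004 ]
[ 0.6375 -0.0705  0.004 ]
rim [ 0.6367 -0.0695  0.036 ]
```

```bash
cat > w.py <<'E'
# usage: w.py x y z yaw [x y z yaw ...]: shifts from the present pose, tool axes
import sys,numpy as np
from workcell import bot
from scipy.spatial.transform import Rotation as R
o=bot.get_obs(); r=R.from_euler("xyz",o["tcp_rot"],degrees=True); a=np.array(sys.argv[1:],float).reshape(-1,4)
print("t",round(o["time"],2),"at",np.round(o["ee_pos"],4),np.round(o["tcp_rot"],2),"q6",np.round(o["q"][5],1),"op",round(o["opening"],4))
for t in a:
    d=r.inv().apply(t[:3]-o["ee_pos"]); print(np.round(d,4),"turn",round((o["tcp_rot"][2]-t[3]+180)%360-180,2),"rows",round(np.linalg.norm(d)/.0417,1))
E
python3 - <<'E'
from h import *
print("dome",tri((348.3,174),(400.5,224.5)))
print("locket stone",tri((184.8,359.7),(137.2,235.4)))
E
python3 w.py .505 -.144 .15 4
```

```text
dome (array([ 0.46125937, -0.33231187,  0.00945823]), np.float64(0.0001868846538926332))
locket stone (array([0.4364707 , 0.33394357, 0.00963923]), np.float64(0.0015670309178156569))
t 0.1 at [ 0.1503 -0.5289  0.2556] [-179.93   -0.     15.86] q6 90.0 op 0.0852
[ 0.4464 -0.2732  0.106 ] turn 11.86 rows 12.8
```

```bash
python3 -m pendant '0.035 -0.021 0.008 5 0.04;0.07 -0.042 0.016 11.86 0.04;0.105 -0.063 0.024 11.86 0.04;0.14 -0.085 0.033 11.86 0.04;0.175 -0.107 0.041 11.86 0.04' | tail -4
python3 w.py .505 -.144 .15 4
python3 - <<'E'
from h import *
print("dome",tri((349.5,168.9),(399.6,224.3)))
print("locket stone",tri((184.6,358.7),(137,234.9)))
E
```

```text
tcp_rot: [-180.0, 0.0, 4.0]
wrist_force: [1.0, -0.2, -0.4]
opening: 0.0397
grasp_force: 0.0
t 0.52 at [ 0.2883 -0.3786  0.215 ] [-1.7998e+02  1.0000e-02  3.9500e+00] q6 123.3 op 0.0397
[ 0.2323 -0.2191  0.065 ] turn -0.05 rows 7.8
dome (array([ 0.45889817, -0.32501376,  0.02938129]), np.float64(0.0010660863641965036))
locket stone (array([0.43727287, 0.33383295, 0.01128292]), np.float64(0.0008313460219267279))
```

```bash
python3 -m pendant '0.03 -0.028 0.01 0 0.04;0.06 -0.056 0.02 0 0.04;0.09 -0.084 0.03 0 0.04;0.12 -0.112 0.04 0 0.04;0.15 -0.14 0.04 0 0.04' >/dev/null
python3 -m pendant '0.03 -0.028 0.01 0 0.04;0.06 -0.056 0.02 0 0.04;0.082 -0.079 0.025 0 0.04;0.082 -0.079 0.025 0 0.04' |tail -3
python3 w.py .505 -.144 .067 4
python3 - <<'E'
from h import *
s=bot.camera("side");t=bot.camera("top")
z=lambda i,x,y,w,h,k:cv2.resize(i[y:y+h,x:x+w],(w*k,h*k),interpolation=cv2.INTER_CUBIC)
cv2.imwrite("pics/d1.png",np.hstack([z(s,225,100,130,120,4),z(t,285,130,65,120,4)]))
E
```

```text
wrist_force: [0.1, -0.0, 0.2]
opening: 0.0399
grasp_force: 0.0
t 1.27 at [ 0.5049 -0.1425  0.1486] [-1.7989e+02  1.0000e-01  4.2600e+00] q6 159.9 op 0.0399
[0.0002 0.0016 0.0816] turn 0.26 rows 2.0
```

View pics/d1.png

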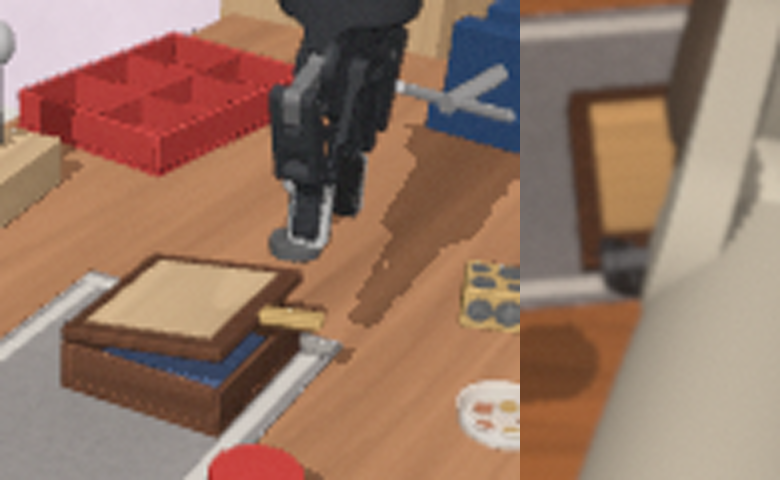

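The gripper stands above the tab, whose tip is at crop (326,318), and the lid is slightly ajar. I'll go down and pinch.

```bash
python3 -m pendant '0 0.0015 0.035 0 0.04;0 0.0015 0.07 0 0.04;0 0.0015 0.0815 0 0.04;0 0.0015 0.0815 0 0.04' 50 |tail -3
python3 -m pendant '0 0 0 0 0;0 0 0 0 0;0 0 0 0 0;0 0 0 0 0;0 0 0 0 0' 50
python3 - <<'E'
import numpy as np
from workcell import bot
p=bot.get_obs()["ee_pos"]; g=p[2]-.006-.0365
th0=np.arcsin(g/np.hypot(140,5)*1000)-np.arctan2(5,140)
f=lambda t:np.array([-.14*np.cos(t)+.005*np.sin(t),.14*np.sin(t)+.005*np.cos(t)])
print(p,np.degrees(th0))
for d in (8,15,25,35,45,55,65,75,85,95,102):
    e=f(np.radians(d))-f(th0); print(d,np.round([e[0],-e[1]],4))
E
```

```text
wrist_force: [-0.9, -0.1, 0.0]
opening: 0.0401
grasp_force: 0.0
time: 2.12
ee_pos: [0.5024, -0.1433, 0.0706]
tcp_rot: [-179.4, -0.0, 4.2]
wrist_force: [-5.0, 32.0, -0.1]
opening: 0.0109
grasp_force: 48.8
[ 0.50237613 -0.14334668  0.07062397] 9.535850850080859
8 [-0.0007  0.0037]
15 [ 0.0033 -0.0129]
25 [ 0.0125 -0.0356]
35 [ 0.0254 -0.0563]
45 [ 0.0418 -0.0744]
55 [ 0.061  -0.0894]
65 [ 0.0826 -0.1009]
75 [ 0.1058 -0.1084]
85 [ 0.13   -0.1118]
95 [ 0.1544 -0.1109]
102 [ 0.1712 -0.1078]
```

```bash
python3 -m pendant '0 -0.002 0 0 0;0 -0.002 0 0 0;0 -0.002 0 0 0' |head -4
```

```text
time: 2.37
ee_pos: [0.5024, -0.1429, 0.0708]
tcp_rot: [-179.6, -0.0, 4.2]
wrist_force: [-4.1, 21.7, 0.2]
```

```bash
python3 -m pendant '0 -0.004 0 0 0;0 -0.004 0 0 0;0 -0.004 0 0 0' |head -4
python3 -m pendant '0.0013 0 -0.0065 0 0;0.0033 0 -0.0129 0 0;0.007 0 -0.025 0 0;0.0125 0 -0.0356 0 0;0.0125 0 -0.0356 0 0'
```

```text
time: 2.62
ee_pos: [0.5025, -0.1422, 0.0713]
tcp_rot: [180.0, -0.0, 4.0]
wrist_force: [-5.4, 3.5, 1.1]
time: 3.03
ee_pos: [0.516, -0.1412, 0.1084]
tcp_rot: [-180.0, -0.1, 4.0]
wrist_force: [-5.1, 4.4, 0.9]
opening: 0.0105
grasp_force: 51.5
```

```bash
python3 -m pendant '0.0129 0 -0.0207 0 0;0.0293 0 -0.0388 0 0;0.0485 0 -0.0538 0 0;0.0701 0 -0.0653 0 0;0.0701 0 -0.0653 0 0'
python3 -m pendant '0.0232 0 -0.0075 0 0;0.0474 0 -0.0109 0 0;0.0718 0 -0.01 0 0;0.0886 0 -0.0069 0 0;0.0886 0 -0.0069 0 0'
```

```text
time: 3.45
ee_pos: [0.5881, -0.1356, 0.1742]
tcp_rot: [-180.0, -0.3, 4.1]
wrist_force: [-4.9, 6.8, 12.1]
opening: 0.0104
grasp_force: 55.7
time: 3.87
ee_pos: [0.6771, -0.1287, 0.1806]
tcp_rot: [-179.9, -0.4, 4.1]
wrist_force: [0.9, 9.4, 10.1]
opening: 0.0105
grasp_force: 60.9
```

```bash
python3 -m pendant '0 0 0 0 0.04;0 0 0 0 0.04;0 0 -0.03 0 0.04;0 0 -0.07 0 0.04;0 0 -0.07 0 0.04' |head -4
python3 w.py .4365 .333 .18 47
```

```text
time: 4.28
ee_pos: [0.6742, -0.1311, 0.2564]
tcp_rot: [179.8, -0.6, 4.0]
wrist_force: [1.0, -0.6, 1.9]
t 4.28 at [ 0.6742 -0.1311  0.2564] [179.81  -0.61   3.96] q6 165.0 op 0.0401
[-0.2059 -0.4797  0.0726] turn -43.04 rows 12.6
```

```bash
python3 -m pendant '-0.03 -0.02 0 -7 0.06;-0.05 -0.055 0 -14 0.06;-0.07 -0.09 0 -21 0.06;-0.09 -0.125 0 -28 0.06;-0.105 -0.16 0 -35 0.06' >/dev/null
python3 w.py .4365 .333 .18 47
```

```text
t 4.7 at [0.5558 0.0225 0.2483] [ 1.7991e+02 -8.0000e-02  3.9260e+01] q6 143.1 op 0.0602
[ 0.1041 -0.316   0.0679] turn -7.74 rows 8.1
```

Run:
```python
from h import *
s=bot.camera("side");t=bot.camera("top")
cv2.imwrite("pics/e1.png",np.hstack([cv2.resize(s[80:280,180:380],(400,400)),cv2.resize(t[100:300,200:400],(400,400))]))
```

```text
(no output)
```

View pics/e1.png

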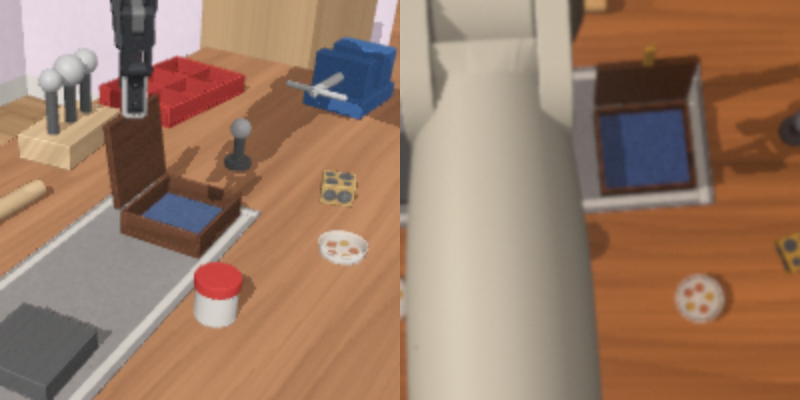

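The lid stands open just past upright. The case's blue floor is at about crop (605–692, 108–193) in the top view, so its centre is at full-frame pixel (324.4,175).

```bash
python3 -m pendant '0.013 -0.04 0.01 -4 0.065;0.026 -0.079 0.02 -7.7 0.065;0.039 -0.118 0.03 -7.7 0.065;0.052 -0.157 0.04 -7.7 0.065;0.065 -0.196 0.05 -7.7 0.065' >/dev/null
python3 - <<'E'
from h import *
t=cv2.cvtColor(bot.camera("top"),cv2.COLOR_BGR2HSV); m=cv2.inRange(t,(100,60,30),(128,255,255)); k=np.zeros_like(m); k[145:205,295:355]=m[145:205,295:355]
c=max(cv2.findContours(k,0,1)[0],key=cv2.contourArea); r=cv2.minAreaRect(c); print(r)
for p in cv2.boxPoints(r): print(p,plane("top",p,.009)[:2],plane("top",p,.036)[:2])
print(plane("top",r[0],.009))
E
python3 w.py .4365 .333 .09 47
```

```text
((321.7131042480469, 173.84425354003906), (35.852149963378906, 41.64643859863281), 84.80557250976562)
[299.35245 157.87704] [ 0.6359971  -0.08039724] [ 0.62902015 -0.0788845 ]
[340.82785 154.10657] [ 0.64540013 -0.18821339] [ 0.63821284 -0.18428892]
[344.07376 189.81146] [ 0.55092801 -0.19354901] [ 0.54585395 -0.18950518]
[302.59836 193.58194] [ 0.54163623 -0.08728149] [ 0.53677002 -0.08561476]
[ 0.5931498  -0.13738912  0.009     ]
t 5.27 at [0.4831 0.2176 0.1965] [-1.7988e+02 -3.0000e-02  4.6800e+01] q6 157.4 op 0.065
[ 0.0522 -0.1127  0.1068] turn -0.2 rows 3.9
```

```bash
python3 -m pendant '0.016 -0.034 0.015 0 0.065;0.032 -0.068 0.03 0 0.065;0.052 -0.113 0.04 0 0.065;0.052 -0.113 0.07 0 0.065;0.052 -0.113 0.107 0 0.065' >/dev/null
python3 -m pendant '0 0 0 0 0.065;0 0 0 0 0.065' | head -4
python3 - <<'E'
from h import *
s=bot.camera("side");t=bot.camera("top")
cv2.imwrite("pics/f1.png",np.hstack([cv2.resize(s[290:384,130:250],(480,376)),cv2.resize(t[190:284,90:170],(320,376))]))
E
python3 w.py .4365 .333 .027 47
```

```text
time: 5.85
ee_pos: [0.439, 0.3258, 0.0906]
tcp_rot: [-180.0, 0.2, 46.6]
wrist_force: [0.2, 0.2, 1.2]
t 5.95 at [0.4407 0.3267 0.0936] [ 1.7996e+02 -1.5000e-01  4.6610e+01] q6 169.9 op 0.0647
[ 0.0015 -0.0075  0.0666] turn -0.39 rows 1.6
```

View pics/f1.png

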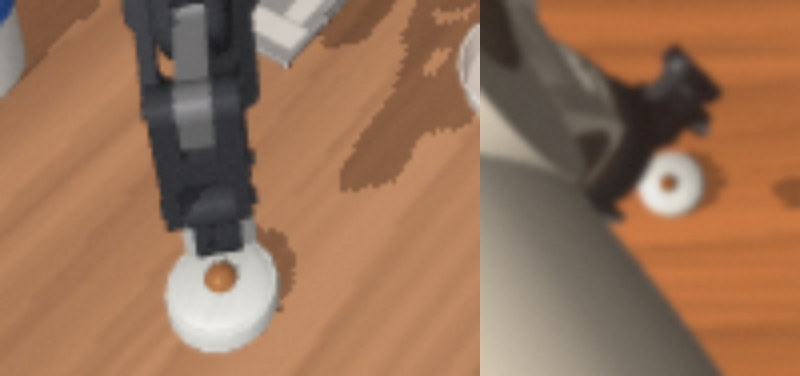

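The gripper hovers over the locket in both views, roughly centred. I'll let it settle, then correct.

```bash
python3 -m pendant '0 0 0 0 0.065;0 0 0 0 0.065;0 0 0 0 0.065' | head -4
python3 w.py .4365 .333 .027 47; python3 w.py
```

```text
time: 6.2
ee_pos: [0.4402, 0.3269, 0.0927]
tcp_rot: [180.0, -0.1, 46.7]
wrist_force: [-0.4, 0.0, 0.3]
t 6.2 at [0.4402 0.3269 0.0927] [ 1.7997e+02 -1.4000e-01  4.6650e+01] q6 169.9 op 0.0652
[ 0.0017 -0.007   0.0657] turn -0.35 rows 1.6
t 6.2 at [0.4402 0.3269 0.0927] [ 1.7997e+02 -1.4000e-01  4.6650e+01] q6 169.9 op 0.0652
```

```bash
python3 -m pendant '0.0017 -0.007 0.03 0 0.065;0.0017 -0.007 0.055 0 0.065;0.0017 -0.007 0.065 0 0.065;0.0017 -0.007 0.065 0 0.065' 40 | head -4
python3 -m pendant '0 0 0 0 0.02;0 0 0 0 0.02;0 0 0 0 0.02;0 0 0 0 0.02;0 0 0 0 0.02' 40
```

```text
time: 6.53
ee_pos: [0.4344, 0.3319, 0.024]
tcp_rot: [-180.0, 0.2, 46.7]
wrist_force: [-0.4, -0.0, 0.1]
time: 6.95
ee_pos: [0.4364, 0.3334, 0.0282]
tcp_rot: [180.0, -0.2, 46.7]
wrist_force: [-1.0, -1.4, 6.7]
opening: 0.0377
grasp_force: 40.0
```

```bash
python3 -m pendant '0 0 -0.02 0 0.02;0 0 -0.055 0 0.02;0 0.01 -0.09 0 0.02;0 0.04 -0.11 5 0.02;-0.01 0.08 -0.11 10 0.02'
python3 w.py .587 -.137 .14 4
```

```text
time: 7.37
ee_pos: [0.489, 0.2731, 0.1427]
tcp_rot: [180.0, -0.6, 36.7]
wrist_force: [1.5, -0.2, -0.6]
opening: 0.0376
grasp_force: 40.3
t 7.37 at [0.489  0.2731 0.1427] [179.96  -0.56  36.7 ] q6 172.5 op 0.0376
[-0.1665  0.3874  0.0013] turn 32.7 rows 10.1
```

```bash
python3 -m pendant '-0.016 0.037 0 5 0.02;-0.032 0.074 0 11 0.02;-0.048 0.111 0 18 0.02;-0.064 0.148 0 25 0.02;-0.08 0.185 0 32.7 0.02' >/dev/null
python3 -m pendant '0 0 0 0 0.02;0 0 0 0 0.02' | grep -E "ee|open"
python3 w.py .587 -.137 .14 4
```

```text
ee_pos: [0.5355, 0.056, 0.137]
opening: 0.0381
t 7.95 at [0.5355 0.056  0.137 ] [-1.7935e+02 -7.0000e-02  5.7200e+00] q6 179.9 op 0.0381
[ 0.032   0.1972 -0.0052] turn 1.72 rows 4.8
```

```bash
python3 -m pendant '0.007 0.04 0 1.7 0.02;0.013 0.08 0 1.7 0.02;0.02 0.12 0 1.7 0.02;0.027 0.16 0 1.7 0.02;0.032 0.197 0 1.7 0.02' >/dev/null
python3 -m pendant '0 0 0 0 0.02;0 0 0 0 0.02;0 0 0 0 0.02;0 0 0 0 0.02' | grep -E "ee|open"
python3 w.py .587 -.137 .06 4
```

```text
ee_pos: [0.5876, -0.1312, 0.1342]
opening: 0.0375
t 8.7 at [ 0.5876 -0.1312  0.1342] [-1.7933e+02  1.0000e-02  4.5200e+00] q6 162.6 op 0.0375
[-0.001   0.0066  0.0741] turn 0.52 rows 1.8
```

```bash
python3 -m pendant '0 0.003 0.03 0.5 0.02;-0.001 0.006 0.06 0.5 0.02;-0.001 0.006 0.074 0.5 0.02;-0.001 0.006 0.074 0.5 0.02;-0.001 0.006 0.074 0.5 0.02' | grep -E "ee|open|wri"
python3 -m pendant '0 0 0 0 0.02;0 0 0 0 0.02' | grep -E "ee|open|wri"
python3 - <<'E'
from h import *
s=bot.camera("side");t=bot.camera("top")
cv2.imwrite("pics/g1.png",np.hstack([cv2.resize(s[120:240,220:340],(480,480)),cv2.resize(t[120:220,290:370],(320,400))[:400] if 0 else cv2.resize(t[120:240,290:370],(320,480))]))
E
python3 w.py .587 -.137 .0375 4
```

```text
ee_pos: [0.5865, -0.1368, 0.0599]
wrist_force: [0.5, 0.6, -0.2]
opening: 0.038
ee_pos: [0.5879, -0.1379, 0.0618]
wrist_force: [-0.5, 0.1, -1.3]
opening: 0.0375
t 9.38 at [ 0.5876 -0.1382  0.0613] [-1.7939e+02 -9.0000e-02  3.9000e+00] q6 162.6 op 0.0377
[-0.0006 -0.001   0.0238] turn -0.1 rows 0.6
```

View pics/g1.png

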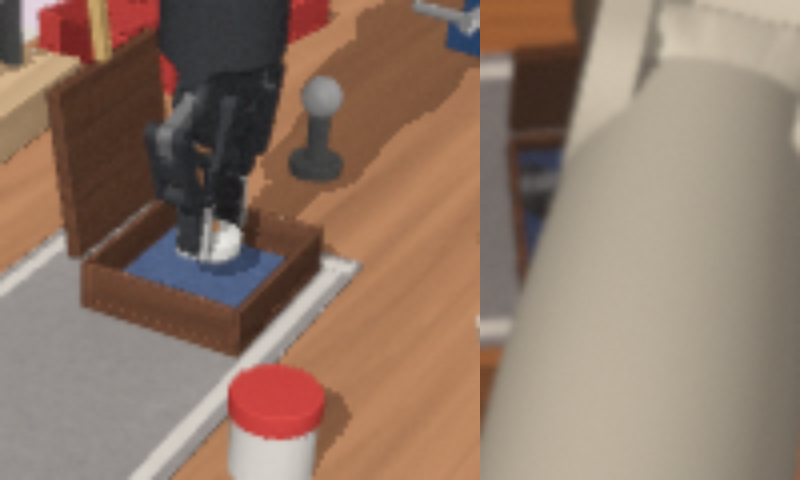

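The locket hangs inside the case, at about crop (215,240), just above the middle of the floor. I'll lower it gently.

```bash
python3 -m pendant '0 0 0.01 0 0.02;0 0 0.018 0 0.02;0 0 0.021 0 0.02;0 0 0.021 0 0.02' | grep -E "ee|open|wri"
python3 -m pendant '0 0 0.001 0 0.02;0 0 0.002 0 0.02;0 0 0.002 0 0.02' | grep -E "ee|open|wri"
```

```text
ee_pos: [0.5863, -0.138, 0.0378]
wrist_force: [0.5, 0.3, -0.9]
opening: 0.0374
ee_pos: [0.5867, -0.138, 0.0373]
wrist_force: [-3.2, 0.8, 6.5]
opening: 0.0376
```

```bash
python3 -m pendant '0 0 0 0 0.06;0 0 0 0 0.06;0 0 0 0 0.06' | grep -E "ee|open|wri"
python3 -m pendant '0 0 -0.03 0 0.06;0 0 -0.07 0 0.06;0 0 -0.11 0 0.06;-0.03 0 -0.15 0 0.06;-0.07 0 -0.19 0 0.06' | grep -E "ee|open|wri"
python3 -m pendant '0 0 0 0 0.04;0 0 0 0 0.04' | grep ee
python3 w.py .674 -.130 .24 4
```

```text
ee_pos: [0.5868, -0.138, 0.0365]
wrist_force: [-0.2, -0.0, 0.2]
opening: 0.0598
ee_pos: [0.5336, -0.1436, 0.2118]
wrist_force: [-0.2, 0.1, 1.4]
opening: 0.0605
ee_pos: [0.5334, -0.1441, 0.2127]
t 10.8 at [ 0.5334 -0.1441  0.2127] [-179.43   -0.22    3.84] q6 160.8 op 0.0403
[ 0.1414 -0.0049 -0.0267] turn -0.16 rows 3.5
```

```bash
python3 - <<'E'
from h import *
s=bot.camera("side"); h=cv2.cvtColor(s,cv2.COLOR_BGR2HSV); m=cv2.inRange(h,(0,0,110),(179,60,255)); k=np.zeros_like(m); k[160:205,245:305]=m[160:205,245:305]
c=max(cv2.findContours(k,0,1)[0],key=cv2.contourArea); M=cv2.moments(c); p=(M["m10"]/M["m00"],M["m01"]/M["m00"]); print(p,cv2.contourArea(c),cv2.boundingRect(c),plane("side",p,.02))
print(pix("side",np.array([.587,-.138,.009])),pix("side",np.array([.587,-.138,.0285])))
E
python3 -m pendant '0.02 -0.001 -0.025 0 0.04;0.055 -0.002 -0.029 0 0.04;0.095 -0.004 -0.029 0 0.04;0.1385 -0.005 -0.029 0 0.04;0.1385 -0.005 -0.029 0 0.04' |grep ee
python3 -m pendant '0 0 0 0 0.04;0 0 0 0 0.04;0 0 0 0 0.04' |grep ee
python3 w.py .6745 -.13 .1806 4
```

```text
(296.311758360302, 195.1898597626753) 154.5 (284, 183, 21, 22) [ 0.51637034 -0.13441197  0.02      ]
[272.3455521  189.49418049] [272.70043511 182.89916986]
ee_pos: [0.6771, -0.1285, 0.2296]
ee_pos: [0.6704, -0.1296, 0.239]
t 11.52 at [ 0.6704 -0.1296  0.239 ] [-1.7934e+02  7.0000e-02  3.8800e+00] q6 164.9 op 0.0398
[0.0042 0.0013 0.0583] turn -0.12 rows 1.4
```

Run:
```python
from h import *
s=bot.camera("side"); t=bot.camera("top"); cv2.imwrite("pics/i1.png",np.hstack([cv2.resize(s[120:220,230:330],(500,500),interpolation=2),cv2.resize(t[130:230,290:350],(300,500),interpolation=2)]))
```

```text
(no output)
```

View pics/i1.png

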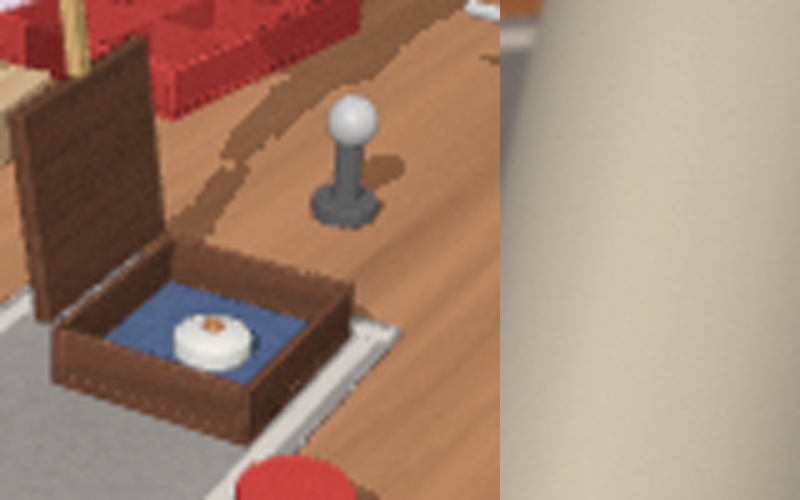

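The locket lies flat near the middle of the case floor: stone at full-frame (272.2,184.6), predicted (272.7,182.9). Now I'll take the tab and shut the lid.

```bash
python3 -m pendant '0.006 -0.001 0.03 0 0.04;0.006 -0.001 0.058 0 0.04;0.006 -0.001 0.058 0 0.04;0.006 -0.001 0.058 0 0' 50 |grep -E "ee|wri"
python3 -m pendant '0 0 0 0 0;0 0 0 0 0;0 0 0 0 0;0 0 0 0 0' 50
```

```text
ee_pos: [0.6755, -0.1276, 0.1813]
wrist_force: [0.1, 0.7, 0.3]
time: 12.28
ee_pos: [0.6778, -0.1283, 0.1841]
tcp_rot: [-179.5, -0.2, 3.9]
wrist_force: [1.2, -3.4, 7.1]
opening: 0.011
grasp_force: 49.6
```

```bash
python3 -m pendant '-0.0168 0 -0.0031 0 0;-0.0412 0 -0.004 0 0;-0.0654 0 -0.0006 0 0;-0.0886 0 0.0069 0 0;-0.1102 0 0.0184 0 0' |grep -E "ee|wri|open"
python3 -m pendant '-0.0192 0 0.015 0 0;-0.0356 0 0.0331 0 0;-0.0485 0 0.0538 0 0;-0.0577 0 0.0765 0 0;-0.0577 0 0.0765 0 0' |grep -E "ee|wri|open"
```

```text
ee_pos: [0.5678, -0.1366, 0.1656]
wrist_force: [6.8, -11.1, -0.2]
opening: 0.0105
ee_pos: [0.508, -0.141, 0.0848]
wrist_force: [-3.7, -19.4, 1.5]
opening: 0.011
```

```bash
python3 -m pendant '-0.004 0.002 0.017 0 0;-0.006 0.003 0.03 0 0;-0.0061 0.003 0.036 0 0;-0.0061 0.003 0.0375 0 0;-0.0061 0.003 0.0375 0 0' |grep -E "ee|wri|open"
python3 -m pendant '0 0 0.001 0 0;0 0 0.002 0 0;0 0 0.002 0 0' |grep -E "ee|wri|open"
```

```text
ee_pos: [0.5033, -0.1419, 0.0512]
wrist_force: [-8.9, -6.1, 11.2]
opening: 0.0104
ee_pos: [0.5034, -0.1419, 0.0508]
wrist_force: [-16.5, -4.1, 25.9]
opening: 0.0107
```

```bash
python3 -m pendant '0 0 -0.002 0 0;0 0 -0.002 0 0.04;0 0 -0.002 0 0.04;0 0 -0.002 0 0.04;0 0 -0.04 0 0.04' |grep -E "ee|wri|open"
python3 -m pendant '-0.01 0.01 -0.04 -7 0.065;-0.02 0.04 -0.06 -14 0.065;-0.025 0.08 -0.06 -21 0.065;-0.03 0.12 -0.06 -22 0.065;-0.03 0.15 -0.06 -22 0.065' |grep -E "ee|wri|open"
python3 - <<'E'
from h import *
s=bot.camera("side"); t=bot.camera("top"); cv2.imwrite("pics/j1.png",np.hstack([cv2.resize(s[130:230,230:330],(500,500),interpolation=2),cv2.resize(t[130:230,290:350],(300,500),interpolation=2)]))
E
python3 w.py .459 -.3255 .09 26
```

```text
ee_pos: [0.5003, -0.14, 0.0807]
wrist_force: [1.0, 0.2, 0.0]
opening: 0.0399
ee_pos: [0.4835, -0.296, 0.1459]
wrist_force: [0.6, 0.3, 0.0]
opening: 0.0648
t 14.72 at [ 0.4836 -0.2972  0.1446] [-179.41   -0.21   25.68] q6 122.5 op 0.065
[-0.0346  0.0154  0.0543] turn -0.32 rows 1.6
```

View pics/j1.png

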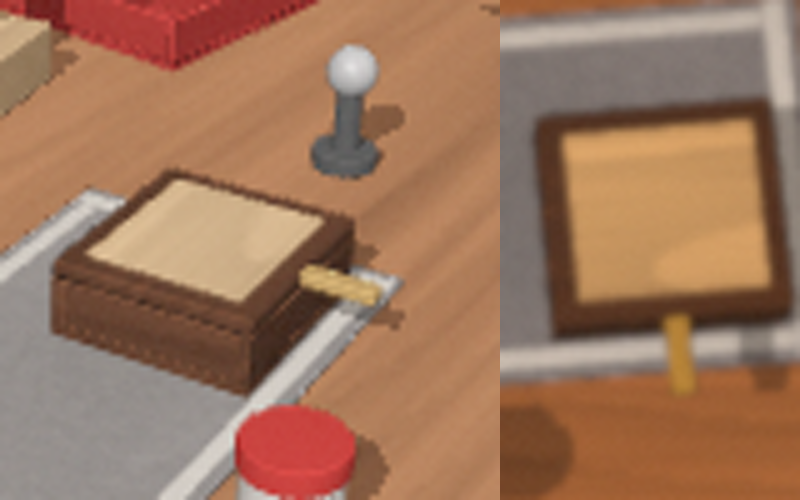

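The lid is shut: the seam is even in the side view, and the tab is flat at crop (340,285). Next is the doming block, gripped on both axes to centre it.

```bash
python3 -m pendant '-0.02 0.01 0.02 0 0.068;-0.0346 0.0154 0.054 0 0.068;-0.0346 0.0154 0.054 0 0.068;-0.0346 0.0154 0.054 0 0.068;-0.0346 0.0154 0.054 0 0.068' |grep -E "ee|wri|open"
python3 w.py .459 -.3255 .031 26
```

```text
ee_pos: [0.46, -0.3215, 0.0919]
wrist_force: [-0.1, 0.3, 0.6]
opening: 0.0682
t 15.13 at [ 0.46   -0.3215  0.0919] [-179.41   -0.26   25.89] q6 118.9 op 0.0682
[-0.0029  0.0038  0.0608] turn -0.11 rows 1.5
```

```bash
python3 -m pendant '-0.002 0.003 0.03 0 0.068;-0.002 0.003 0.058 0 0.068;-0.002 0.003 0.058 0 0.068' 25 |grep -E "ee|wri|open"
python3 -m pendant '0 0 0 0 0.03;0 0 0 0 0.03;0 0 0 0 0.03;0 0 0 0 0.03' 25 |grep -E "ee|wri|open"
python3 -m pendant '0 0 0 0 0.068;0 0 0 0 0.068;0 0 -0.04 0 0.068;0 0 -0.06 0 0.068;0 0 -0.06 0 0.068' |grep -E "ee|wri|open"
```

```text
ee_pos: [0.4581, -0.3231, 0.0298]
wrist_force: [-1.1, 1.0, -1.2]
opening: 0.0679
ee_pos: [0.4602, -0.3253, 0.0355]
wrist_force: [0.3, 3.4, 8.0]
opening: 0.0444
ee_pos: [0.4605, -0.3269, 0.098]
wrist_force: [-0.1, 0.2, 0.3]
opening: 0.0679
```

```bash
python3 -m pendant '0 0 0 -7 0.068;0 0 0 -14 0.068;0 0 0 -21 0.068;0 0 0 -28 0.068;0 0 0 -35 0.068' >/dev/null
python3 -m pendant '0 0 0 -7 0.068;0 0 0 -14 0.068;0 0 0 -21 0.068;0 0 0 -28 0.068;0 0 0 -35 0.068' >/dev/null
python3 -m pendant '0 0 0 -7 0.068;0 0 0 -14 0.068;0 0 0 -20 0.068;0 0 0 -20 0.068;0 0 0 -20 0.068' >/dev/null
python3 - <<'E'
from h import *
t=bot.camera("top"); h=cv2.cvtColor(t,cv2.COLOR_BGR2HSV); s=bot.camera("side")
cv2.imwrite("pics/k1.png",np.hstack([cv2.resize(s[120:220,290:390],(400,400),interpolation=2),cv2.resize(t[180:280,360:460],(400,400),interpolation=2)]))
E
python3 w.py .4605 -.326 .031 116
```

```text
t 17.48 at [ 0.4587 -0.3255  0.0926] [179.79  -0.63 115.69] q6 28.7 op 0.0679
[-0.0019  0.0012  0.0616] turn -0.31 rows 1.5
```

View pics/k1.png

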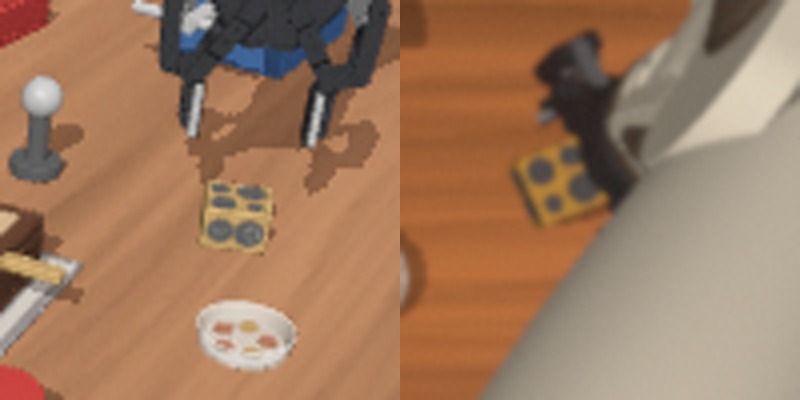

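The block sits square under the open gripper, turned about 25° in the top view. I'll grip it on the other axis.

```bash
python3 -m pendant '-0.001 0.001 0.03 0 0.068;-0.001 0.001 0.06 0 0.068;-0.001 0.001 0.061 0 0.068;-0.001 0.001 0.061 0 0.068' 70 |grep -E "ee|wri|open"
python3 -m pendant '0 0 0 0 0.03;0 0 0 0 0.03;0 0 0 0 0.03;0 0 0 0 0.03;0 0 0 0 0.03' 70 |grep -E "ee|wri|open|gra|rot"
```

```text
ee_pos: [0.459, -0.3246, 0.0306]
wrist_force: [0.4, -0.2, 0.4]
opening: 0.0684
ee_pos: [0.461, -0.3262, 0.0343]
tcp_rot: [179.7, -0.4, 115.9]
wrist_force: [-1.5, 0.8, 6.5]
opening: 0.0425
grasp_force: 72.3
```

```bash
python3 -m pendant '0 0 -0.02 0 0.03;0 0 -0.055 0 0.03;0 0 -0.09 0 0.03;0 0 -0.12 0 0.03;0 0 -0.12 0 0.03' |grep -E "ee|wri|open|gra"
python3 w.py .5668 .1605 .15 94
```

```text
ee_pos: [0.4622, -0.3281, 0.1595]
wrist_force: [-0.5, -1.3, -4.1]
opening: 0.0425
grasp_force: 72.9
t 18.65 at [ 0.4622 -0.3281  0.1595] [ 1.7950e+02 -1.0000e-01  1.1586e+02] q6 28.5 op 0.0425
[0.3941 0.3072 0.0129] turn 21.86 rows 12.0
```

```bash
python3 -m pendant '0.032 0.025 0 4 0.03;0.064 0.05 0 8 0.03;0.096 0.075 0 12 0.03;0.128 0.1 0 17 0.03;0.16 0.125 0 21.9 0.03' >/dev/null
python3 w.py .5668 .1605 .13 94
```

```text
t 19.07 at [ 0.5027 -0.1264  0.154 ] [-179.98   -0.65   93.69] q6 71.9 op 0.0427
[0.2819 0.0824 0.0272] turn -0.31 rows 7.1
```

```bash
python3 -m pendant '0.038 0.011 0 0 0.03;0.076 0.022 0 0 0.03;0.114 0.033 0 0 0.03;0.152 0.044 0 0 0.03;0.19 0.055 0 0 0.03' >/dev/null
python3 -m pendant '0.038 0.011 0.005 0 0.03;0.076 0.022 0.01 0 0.03;0.09 0.027 0.02 0 0.03;0.09 0.027 0.02 0 0.03;0.09 0.027 0.02 0 0.03' >/dev/null
python3 w.py .5668 .1605 .08 94.2
```

```text
t 19.9 at [0.5646 0.1577 0.1359] [-179.85   -0.62   94.08] q6 101.2 op 0.0425
[0.002  0.0026 0.0559] turn -0.12 rows 1.3
```

```bash
python3 -m pendant '0 0.001 0.025 0 0.03;0.001 0.002 0.05 0 0.03;0.001 0.002 0.055 0 0.03;0.001 0.002 0.055 0 0.03;0.001 0.002 0.055 0 0.03' |grep -E "ee|wri|open|gra"
python3 w.py .5668 .1605 .064 94.2
```

```text
ee_pos: [0.5672, 0.158, 0.0832]
wrist_force: [0.1, -0.9, -4.0]
opening: 0.0426
grasp_force: 72.7
t 20.32 at [0.5672 0.158  0.0832] [-179.99   -0.65   93.92] q6 101.4 op 0.0426
[ 0.0023 -0.0002  0.0192] turn -0.28 rows 0.5
```

```bash
python3 -m pendant '0.001 0 0.01 0 0.03;0.001 0 0.016 0 0.03;0.001 0 0.017 0 0.03;0.001 0 0.017 0 0.03' |grep -E "ee|wri"
python3 -m pendant '0 0 0.001 0 0.03;0 0 0.002 0 0.03;0 0 0.002 0 0.03' |grep -E "ee|wri"
```

```text
ee_pos: [0.5667, 0.1599, 0.0647]
wrist_force: [0.2, 0.1, -5.0]
ee_pos: [0.5671, 0.1601, 0.0635]
wrist_force: [0.7, 0.7, -4.4]
```

```bash
python3 -m pendant '0 0 0.001 0 0.03;0 0 0.0015 0 0.03;0 0 0.0015 0 0.03' |grep -E "ee|wri"
```

```text
ee_pos: [0.5671, 0.1601, 0.0633]
wrist_force: [-4.6, -0.8, 6.8]
```

Contact (the vertical force went from -4.4 to +6.8 N). Release, rise, and head for the blue jar.

```bash
python3 -m pendant '0 0 0 0 0.065;0 0 0 0 0.065;0 0 0 0 0.065' |grep -E "ee|wri|ope"
python3 -m pendant '0 0 -0.03 0 0.075;0 0 -0.07 0 0.075;0 0 -0.1 0 0.075;0 0 -0.1 0 0.075' |grep -E "ee|wri|ope"
python3 w.py .594 .321 .12 94
```

```text
ee_pos: [0.5672, 0.1601, 0.0619]
wrist_force: [0.1, -0.3, -1.0]
opening: 0.0651
ee_pos: [0.5693, 0.1595, 0.1688]
wrist_force: [-0.0, 0.6, 0.6]
opening: 0.075
t 21.73 at [0.5693 0.1595 0.1688] [179.5   -0.76  93.98] q6 101.4 op 0.075
[0.1588 0.0354 0.0512] turn -0.02 rows 4.1
```

```bash
python3 -m pendant '0.038 0.008 0 0 0.08;0.076 0.016 0 0 0.08;0.114 0.025 0.01 0 0.08;0.15 0.033 0.03 0 0.08;0.158 0.035 0.05 0 0.08' >/dev/null
python3 -m pendant '0 0 0 0 0.08;0 0 0 0 0.08;0 0 0 0 0.08' |grep -E "ee"
python3 - <<'E'
from h import *
t=bot.camera("top"); s=bot.camera("side"); cv2.imwrite("pics/tmp.png",t)
h=cv2.cvtColor(s,cv2.COLOR_BGR2HSV)
m=cv2.inRange(h,(105,120,60),(125,255,255))[255:330,80:160]; print("blue seen",cv2.boundingRect(m))
# left and right tangents of blue lid, side view -> axis column at mid height
h=cv2.cvtColor(t,cv2.COLOR_BGR2HSV); c=cv2.cvtColor(cv2.imread("pics/top0.png"),cv2.COLOR_BGR2HSV)
m=cv2.inRange(c,(105,120,100),(125,255,255))[150:190,125:165]; print(cv2.boundingRect(m))
q=max(cv2.findContours(m,0,1)[0],key=cv2.contourArea); e=cv2.minEnclosingCircle(q); print(e); p=(e[0][0]+125,e[0][1]+150); print(plane("top",p,.052))
E
python3 w.py .594 .321 .05 94
```

```text
ee_pos: [0.5912, 0.3187, 0.1144]
blue seen (21, 20, 33, 28)
(7, 12, 19, 19)
((16.0, 21.0), 9.486932754516602)
[0.59349748 0.31962991 0.052     ]
t 22.5 at [0.5916 0.3186 0.1153] [179.91  -0.7   93.9 ] q6 114.2 op 0.08
[0.0015 0.0024 0.0653] turn -0.1 rows 1.6
```

```bash
python3 -m pendant '0.001 0.002 0.035 0 0.08;0.001 0.002 0.065 0 0.08;0.001 0.002 0.067 0 0.08;0.001 0.002 0.067 0 0.08' 40 |grep -E "ee|wri"
python3 -m pendant '0 0 0 0 0.03;0 0 0 0 0.03;0 0 0 0 0.03;0 0 0 0 0.03;0 0 0 0 0.03' 40 |grep -E "ee|wri|ope|gra"
```

```text
ee_pos: [0.5922, 0.3202, 0.046]
wrist_force: [1.3, -0.3, 1.1]
ee_pos: [0.594, 0.3218, 0.0495]
wrist_force: [-0.7, -1.9, 6.3]
opening: 0.0486
grasp_force: 40.6
```

```bash
python3 -m pendant '0 0 -0.02 0 0.03;0 0 -0.06 0 0.03;0 0 -0.1 0 0.03;0 0 -0.13 0 0.03;0 0 -0.13 0 0.03' |grep -E "ee|wri|ope|gra"
python3 -m pendant '-0.04 0 0 0 0.03;-0.08 0 0 0 0.03;-0.12 0 0 0 0.03;-0.16 0 0 0 0.03;-0.2 0 0 0 0.03' |grep -E "ee|wri|ope|gra"
python3 w.py .5773 .0114 .13 94.2
```

```text
ee_pos: [0.595, 0.321, 0.1861]
wrist_force: [0.4, 0.8, 0.0]
opening: 0.0488
grasp_force: 42.0
ee_pos: [0.6067, 0.1188, 0.175]
wrist_force: [0.8, 0.5, -1.1]
opening: 0.0489
grasp_force: 42.0
t 24.08 at [0.6067 0.1188 0.175 ] [179.95  -0.66  94.01] q6 96.8 op 0.0489
[-0.1056 -0.0369  0.0437] turn -0.19 rows 2.9
```

```bash
python3 -m pendant '-0.037 -0.013 0 0 0.03;-0.074 -0.026 0 0 0.03;-0.104 -0.037 0.02 0 0.03;-0.104 -0.037 0.05 0 0.03;-0.104 -0.037 0.08 0 0.03' >/dev/null
python3 -m pendant '0 0 0 0 0.03;0 0 0 0 0.03;0 0 0 0 0.03' |grep -E "ee|ope"
python3 w.py .5773 .0114 .0535 94.2
```

```text
ee_pos: [0.5778, 0.0153, 0.0951]
opening: 0.0489
t 24.75 at [0.5778 0.0153 0.0951] [179.91  -0.65  94.01] q6 87.2 op 0.0489
[-0.0044 -0.0008  0.0415] turn -0.19 rows 1.0
```

```bash
python3 -m pendant '-0.004 0 0.02 0 0.03;-0.004 0 0.036 0 0.03;-0.004 0 0.038 0 0.03;-0.004 0 0.038 0 0.03;-0.004 0 0.038 0 0.03' |grep -E "ee|wri"
python3 -m pendant '0 0 0.001 0 0.03;0 0 0.002 0 0.03;0 0 0.002 0 0.03' |grep -E "ee|wri"
```

```text
ee_pos: [0.5782, 0.0118, 0.0569]
wrist_force: [1.1, 0.1, -1.1]
ee_pos: [0.5776, 0.0116, 0.0536]
wrist_force: [1.1, -0.6, -0.8]
```

```bash
python3 -m pendant '0 0 0.0005 0 0.03;0 0 0.001 0 0.03;0 0 0.001 0 0.03' |grep -E "ee|wri"
python3 -m pendant '0 0 0.0005 0 0.03;0 0 0.001 0 0.03;0 0 0.001 0 0.03' |grep -E "ee|wri"
```

```text
ee_pos: [0.5776, 0.0115, 0.0534]
wrist_force: [-3.0, -0.6, 7.6]
ee_pos: [0.5776, 0.0115, 0.0533]
wrist_force: [-7.1, -0.2, 15.6]
```

```bash
python3 -m pendant '0 0 -0.001 0 0.03;0 0 -0.001 0 0.07;0 0 -0.001 0 0.07;0 0 -0.001 0 0.07;0 0 -0.04 0 0.07' |grep -E "ee|wri|ope"
python3 -m pendant '0 0 -0.04 0 0.06;-0.03 0 -0.07 0 0.06;-0.07 0 -0.07 0 0.06;-0.11 0 -0.07 0 0.06;-0.15 0 -0.07 0 0.06' >/dev/null
python3 w.py .6147 -.3325 .12 94
```

```text
ee_pos: [0.5736, 0.011, 0.0838]
wrist_force: [0.8, -0.9, -0.4]
opening: 0.0698
t 26.75 at [ 0.5881 -0.1408  0.1599] [179.95  -0.63  94.04] q6 72.2 op 0.0602
[-0.1935  0.013   0.0378] turn 0.04 rows 4.7
```

```bash
python3 -m pendant '-0.04 0.003 0 0 0.06;-0.08 0.006 0 0 0.06;-0.12 0.009 0 0 0.06;-0.16 0.012 0 0 0.06;-0.19 0.013 0.025 0 0.06' >/dev/null
python3 -m pendant '0 0 0 0 0.06;0 0 0 0 0.06;0 0 0 0 0.06' |grep -E "ee|ope"
python3 w.py .6147 -.3325 .066 94
```

```text
ee_pos: [0.6137, -0.3275, 0.1316]
opening: 0.0603
t 27.42 at [ 0.6137 -0.3275  0.1316] [-179.92   -0.7    93.96] q6 57.7 op 0.0603
[-0.0059  0.0007  0.0655] turn -0.04 rows 1.6
```

```bash
python3 -m pendant '-0.005 0.001 0.03 0 0.06;-0.005 0.001 0.06 0 0.06;-0.005 0.001 0.065 0 0.06;-0.005 0.001 0.065 0 0.06' 60 |grep -E "ee|wri"
python3 -m pendant '0 0 0 0 0.015;0 0 0 0 0.015;0 0 0 0 0.015;0 0 0 0 0.015;0 0 0 0 0.015' 60 |grep -E "ee|wri|ope|gra"
python3 -m pendant '0 0 -0.03 0 0.015;0 0 -0.07 0 0.015;0 0 -0.11 0 0.015;0 0 -0.14 0 0.015;0 0 -0.14 0 0.015' |grep -E "ee|wri|ope|gra"
```

```text
ee_pos: [0.6144, -0.3301, 0.0657]
wrist_force: [-0.1, 0.3, -0.8]
ee_pos: [0.6163, -0.3322, 0.0699]
wrist_force: [-0.3, 1.2, 6.5]
opening: 0.0271
grasp_force: 58.6
ee_pos: [0.6169, -0.3342, 0.2162]
wrist_force: [2.2, 0.3, -2.8]
opening: 0.027
grasp_force: 60.1
```

```bash
python3 -m pendant '0.04 0 0 0 0.015;0.08 0 0 0 0.015;0.12 0 0 0 0.015;0.16 0 0 0 0.015;0.2 0 0 0 0.015' >/dev/null
python3 -m pendant '0.04 0 0 0 0.015;0.08 0.005 0 0 0.015;0.12 0.01 0 0 0.015;0.16 0.015 0 0 0.015;0.2 0.02 0 0 0.015' |grep ee
python3 w.py .6566 .1668 .14 94.2
```

```text
ee_pos: [0.6072, 0.0689, 0.212]
t 29.42 at [0.6072 0.0689 0.212 ] [179.99  -0.66  93.98] q6 92.2 op 0.0274
[0.0934 0.056  0.0731] turn -0.22 rows 3.1
```

```bash
python3 -m pendant '0.03 0.018 0 0 0.015;0.06 0.036 0.01 0 0.015;0.09 0.056 0.03 0 0.015;0.09 0.056 0.06 0 0.015;0.09 0.056 0.09 0 0.015' >/dev/null
python3 -m pendant '0 0 0 0 0.015;0 0 0 0 0.015;0 0 0 0 0.015;0 0 0 0 0.015' |grep ee
python3 - <<'E'
from h import *
t=bot.camera("top"); s=bot.camera("side"); cv2.imwrite("pics/m1.png",np.hstack([cv2.resize(s[110:310,100:300],(400,400),interpolation=2),cv2.resize(t[110:310,160:360],(400,400),interpolation=2)]))
E
python3 w.py .6566 .1668 .0739 94.2
```

```text
ee_pos: [0.6581, 0.1614, 0.1257]
t 30.27 at [0.658  0.1614 0.1252] [179.82  -0.69  93.95] q6 99.6 op 0.0269
[ 0.0049 -0.0012  0.0513] turn -0.25 rows 1.2
```

View pics/m1.png

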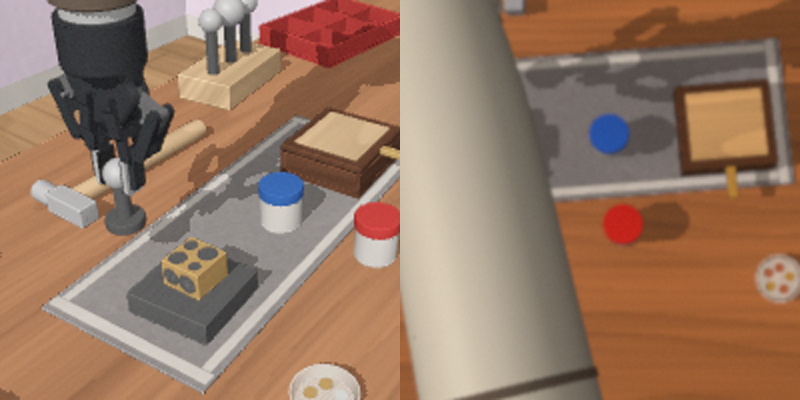

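The doming block sits centred on the bench block, the blue jar stands between block and case, and the stake hangs upright at about crop (123,200). Lower it.

```bash
python3 -m pendant '0.003 -0.001 0.02 0 0.015;0.005 -0.001 0.04 0 0.015;0.005 -0.001 0.047 0 0.015;0.005 -0.001 0.047 0 0.015;0.005 -0.001 0.047 0 0.015' |grep -E "ee|wri"
python3 -m pendant '0 0 0.001 0 0.015;0 0 0.002 0 0.015;0 0 0.002 0 0.015' |grep -E "ee|wri"
python3 -m pendant '0 0 0.0005 0 0.015;0 0 0.001 0 0.015;0 0 0.001 0 0.015' |grep -E "ee|wri"
```

```text
ee_pos: [0.6559, 0.1669, 0.0767]
wrist_force: [0.4, 0.1, -3.1]
ee_pos: [0.656, 0.167, 0.0742]
wrist_force: [-0.4, -0.3, -0.7]
ee_pos: [0.656, 0.1672, 0.074]
wrist_force: [-2.5, 0.1, 5.7]
```

```bash
python3 -m pendant '0 0 0 0 0.05;0 0 0 0 0.05;0 0 0 0 0.05;0 0 0 0 0.05' |grep -E "ee|wri|ope"
python3 -m pendant '0 0 -0.03 0 0.05;0 0 -0.07 0 0.05;0 0 -0.11 0 0.05;0 0 -0.14 0 0.05;0 -0.03 -0.14 0 0.05' |grep -E "ee|wri"
python3 -m pendant '0 -0.04 0 0 0.05;0 -0.08 0 0 0.05;0 -0.12 0 0 0.05;0 -0.16 0 0 0.05;0 -0.2 0 0 0.05' |grep ee
python3 -m pendant '-0.04 0 0 0 0.05;-0.08 0 0 0 0.05;-0.12 0 0 0 0.05;-0.16 0 0 0 0.05;-0.2 0 0 0 0.05' |grep ee
python3 -m pendant '-0.04 0 0 0 0.05;-0.08 0 0 0 0.05;-0.12 0 0 0 0.05;-0.16 0 0 0 0.05;-0.2 0 0 0 0.05' |grep ee
python3 - <<'E'
from h import *
t=bot.camera("top"); s=bot.camera("side"); cv2.imwrite("pics/top9.png",t); cv2.imwrite("pics/side9.png",s)
cv2.imwrite("pics/n1.png",np.hstack([cv2.resize(s[110:310,100:300],(400,400),interpolation=2),cv2.resize(t[120:220,160:260],(400,400),interpolation=2)]))
E
```

```text
ee_pos: [0.6557, 0.1671, 0.0725]
wrist_force: [-0.0, -0.0, 0.2]
opening: 0.05
ee_pos: [0.6325, 0.1644, 0.2203]
wrist_force: [1.0, 0.7, 1.2]
ee_pos: [0.4245, 0.1492, 0.2123]
ee_pos: [0.4399, -0.0516, 0.2108]
ee_pos: [0.4538, -0.2516, 0.2083]
```

View pics/n1.png

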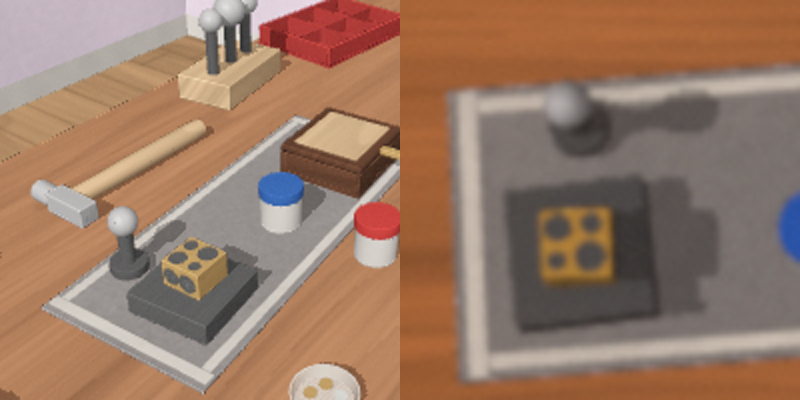

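The stake stands upright behind the bench block: ball at crop (569,103), foot around (581,130). The doming block centre at (575,245) matches the bench centre (582,253) plus parallax. Now a numerical check.

Run:
```python
from h import *
c=lambda x,y:((x-400+.5)/4-.5+160,(y+.5)/4-.5+120)
B=np.mean([plane("top",c(*p),.029) for p in [(507,190),(643,180),(655,315),(522,328)]],0); print("bench",B)
print("dome",plane("top",c(575,245),.059))
print("ball",plane("top",c(569,103),.064),tri((100+123/2-.25,110+220/2-.25),c(569,103)))
print("foot",plane("top",c(581,131),.014))
R=np.array([[np.cos(a:=np.radians(4.3)),np.sin(a)],[-np.sin(a),np.cos(a)]])
for P in (plane("top",c(569,103),.064),plane("top",c(581,131),.014),plane("top",c(575,245),.059)): print("rel bench",R@(P-B)[:2])
h=cv2.cvtColor(cv2.imread("pics/top9.png"),cv2.COLOR_BGR2HSV)
for lo,hi,b in (((105,120,100),(125,255,255),(245,160,40,40)),((0,190,120),(4,255,255),(255,205,35,35))):
    m=np.zeros(h.shape[:2],np.uint8); x,y,w,k=b; m[y:y+k,x:x+w]=cv2.inRange(h,lo,hi)[y:y+k,x:x+w]
    q=max(cv2.findContours(m,0,1)[0],key=cv2.contourArea); e=cv2.minEnclosingCircle(q)[0]; M=cv2.moments(q); print(e,plane("top",e,.054),(M["m10"]/M["m00"],M["m01"]/M["m00"]))
o=bot.get_obs(); print(o["time"])
```

```text
bench [0.5670435  0.16106871 0.029     ]
dome [0.56584665 0.16094372 0.059     ]
ball [0.65563977 0.16601493 0.064     ] (array([0.65639637, 0.16652698, 0.06288928]), np.float64(0.0010536082982740536))
foot [0.6510753  0.16549671 0.014     ]
rel bench [ 0.08871775 -0.00171054]
rel bench [ 0.08412727 -0.00188506]
rel bench [-1.20284490e-03 -3.49014381e-05]
(264.1358337402344, 176.43063354492188) [0.57735584 0.01034928 0.054     ] (264.1707470182046, 176.43188951663527)
(271.17742919921875, 221.64515686035156) [ 0.46424473 -0.00671174  0.054     ] (271.13135068153656, 221.7540272614622)
33.2833
```

```bash
python3 -c "
from workcell import bot
print(bot.job_done())"
```

```text
the job is handed in; nothing more can be done
None
```

The job is handed in at 33 s: the locket lies near the middle of the shut case, the doming block is within about 1 mm of centre, the blue jar is at the midpoint, the stake stands upright behind the bench block (about 24 mm clear, 2 mm off its middle), and the red-lidded jar did not move.

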